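# Hang the brad pusher on its spring balancer

## Robot

A 6-joint arm with a two-finger parallel gripper is mounted at the origin on the work surface. World frame = base frame: x ahead of the robot, y to its left, z up, the work surface at z = 0. Lengths are in m, angles in degrees, forces in N, time in s.
With the tool pointing down it reaches from about 0.325 to 0.85 m from the base axis. Payload 15.5 kg.
Tool frame: the origin (TCP) lies midway between the tips of the shut fingers; the grasp point (between the pads) lies 19 mm behind it; z points along the fingers, y is the line along which they close (so a half turn about z gives the same grasp; the last joint's range is limited). The gripper opens to 91 mm and grips with 3 to 60 N. Pads are 32 mm wide; open, the fingers measure 118 mm over their backs; the gripper's body (76 mm by 178 mm) begins 60 mm behind the grasp point.
Start: joints at [-80.988, 28.281, 77.091, -0, 74.628, -5.472], TCP at [0.156, -0.605, 0.214] pointing down, gripper open.
Joint ranges: [-166.48, 166.48], [-47.26, 123.95], [12.59, 153.08], [-70.14, 250.14], [6.76, 159.57], [-176.63, 176.63]. Speed limits (degrees/s): [108.29, 108.29, 147.25, 172.46, 172.46, 172.46].

## Interface

Orientations are given as a 3x3 rotation matrix whose columns are the frame's x, y, z axes.
In Python, from bench import ctrl gives the robot as it stands. The module is installed in compiled form; this text tells all that it offers. Calls block until the motion is done:
- ctrl.goto(position, orientation): joint-space move of the TCP to a pose.
- ctrl.move_l(position, vel=0.15, ori=None, contact_N=None): straight line of the TCP; ori=None keeps the orientation; vel is the mean speed in m/s. With contact_N (N) it stops when the force on the tool has changed by that much, and returns True; else False.
- ctrl.movej(angles): joint-space move.
- ctrl.command_gripper(opening): opening from 0.0 (shut) to 1.0 (fully open); the grip force is fixed at half the most; returns when the fingers have stopped.
- ctrl.sleep(seconds).
- ctrl.ik(position, orientation): joint angles nearest the present ones, or None.
- ctrl.read_camera(name): name is "scene" or "top"; returns the picture (420x560x3 uint8, blue, green, red); there is no depth.
- ctrl.camera_params(name): a dict with "fx", "fy", "cx", "cy" (pixels), "pose" (4x4, takes a point from camera to world coordinates). Camera axes: x right, y up, looking along -z (the intrinsics and any distortion apply to the point x, -y, -z); pixel columns grow to the right and rows downward; lengths in m; the calibration is good to about 2 mm. A picture is of the moment at which its call begins. camera_params takes no time and is no camera call.
A pose or a line that the arm cannot do raises ctrl.MotionError and nothing moves.
- ctrl.sign_off(): hands the job in; it is judged then, once.
Readings, each from a call of its own:
- ctrl.current_t(): time.
- ctrl.current_q(): joint angles.
- ctrl.current_dq(): joint speeds.
- ctrl.current_effort(): joint torques, N m.
- ctrl.current_tool_pos(): TCP position.
- ctrl.current_eef_rot(): TCP orientation.
- ctrl.current_contact_force(): force on the tool from outside, world axes, zero at the start.
- ctrl.current_wrist_torque(): the same for the moment, N m.
- ctrl.current_grip_width(): opening from 0.0 (shut) to 1.0 (fully open).
- ctrl.current_grasp_force(): force on a finger pad.
Only numpy, scipy, OpenCV 4.12 (cv2) and the standard library are available. Lean on these libraries where they do the work, as an engineer would, in place of code of your own. Each camera call takes 0.05 s, during which the arm holds its last target. There are 200 camera calls.

## Task

Lift the brad pusher out of the wooden tool block and hang it by its collar in the holed plate of the spring-balanced arm, barrel down through the hole. The arm sinks under the weight: go down with it slowly and gently, and let go only once it carries the whole tool and has settled, so that it neither drops nor springs up, and never push it down to its bottom stop. Leave the other things on the bench where they are.

Things in the scene. Friction and masses are not known exactly. Their poses are not given: they have to be found in the camera images.
- pusher: brad pusher: round upright tool in one hole of the block. Origin on its axis at the brass collar's underside, about half-way up; z up. Below: steel barrel 16 mm across, 60 mm long, last 10 mm tapering to 8. Above: collar 34 mm across, 8 thick; boxwood handle 28 mm across up to 56 mm; knob 34 mm, top at 70. Grip the handle 30 to 45 mm above the origin. Weight unknown, 1.9 to 6.8 N
- rack: wooden tool block, fixed, 70 mm (x) by 150 mm (y) by 68 mm high, with two upright 19 mm holes 38 mm either side of its centre along its y axis; the pusher hangs in one by its collar, the pin vice stands in the other. Origin: centre of its underside
- pin_vice: slim plain steel pin vice, 17 mm in diameter, 112 mm tall, standing in the other hole of the block; not to be disturbed. Origin: centre of its foot
- post: the balancer's post, fixed: base 110 mm square, column 165 mm high. The arm reaches out along its -x axis: two parallel links 220 mm long, pivoted 145 mm (upper) and 105 mm (lower) above the bench, which carry the holder and keep it level; it moves straight up and down. Origin: centre of the underside
- balancer (a joint): how far the arm's end has sunk, m: about 0 empty (links rise 0.13 rad towards the holder), growing as it sinks; links level at 0.028, bottom stop at 0.095. Lightly damped spring of about 100 N per metre of sinking, so the pusher sinks it 19 to 68 mm, according to its weight
- holder_seat (a point): centre of the hole's mouth on the top face of the holder plate (steel, 56 mm square, 12 mm thick, level, at the arm's free end, about 185 mm above the bench when empty); the through hole is 19 mm in diameter with a 2 mm chamfer. The pusher is hung when its collar's underside lies here
- glass_sample: smoked glass pane with dark wooden frame on two sides, 100 x 160 mm, 14 mm high, lying on the bench; leave alone. Origin: centre of the glass's underside
- mug: speckled enamel mug of brad points, 78 mm in diameter, 80 mm tall, handle at +y; leave alone. Origin: centre of the underside
- corner_block: gesso-white L-shaped corner block, 90 mm long, 34 mm high; leave alone. Origin: on the underside, within the corner
- glue: white glue bottle, 48 mm in diameter, 130 mm tall; leave alone. Origin: centre of the underside
- offcut: dark moulding offcut, 160 x 30 mm, 22 mm high; leave alone. Origin: centre of the underside

How it is judged (in metres and radians):
On the way, in this order (a step that is already met when the one before it is completed fails the run):
1. the pusher is lifted clear of the tool block (height (world z) of pusher above 0.135 m and contact force between pusher and rack below 0.05 N), for 0.1 s.
2. still in the fingers, the pusher sits in the holder and the arm carries weight (distance between pusher and holder_seat below 0.006 m and contact force between the fingers and pusher above 0.3 N and contact force between pusher and balancer above 1.2 N), for 0.1 s.
At the end, for the whole second after the job is handed in: The pusher hangs released in the holder, its collar's underside within 5 mm of the seat and its axis within 0.1 rad of upright; the arm floats at rest (below 10 mm/s), sunk by 15 to 80 mm (distance between pusher and holder_seat below 0.005 m and angle between pusher's own z axis and vertical below 0.1 rad and value of joint balancer between 0.015 and 0.08 m and velocity of joint balancer between -0.01 and 0.01 m/s and contact force between the fingers and pusher below 0.05 N); the robot touches nothing.
It fails at once if with the fingers off the hanging pusher, the arm sinks or springs up faster than 35 mm/s: let go before it had settled (contact force between the fingers and pusher below 0.02 N and (velocity of joint balancer above 0.035 m/s or velocity of joint balancer below -0.035 m/s)).
It fails at once if the arm is driven down to its bottom stop (beyond 90 mm) (value of joint balancer above 0.09 m).
It fails at once if the pusher bears on the holder with more than 14 N (contact force between pusher and balancer above 14 N).
It fails at once if another thing on the bench is moved by more than 25 mm (distance of any of glass_sample, mug, corner_block, glue, offcut, pin_vice from where it was at the start of the episode above 0.025 m).
It also fails if it takes over 56 s, if anything falls off the work surface, if the arm or the gripper's body presses on something with over 40 N, if the wrist force passes 120 N, or if a joint passes its speed limit or range.

## Working session

There is one attempt and no reset: what is moved stays moved. The work goes in short steps, each a Python script; the robot and the scene stay as the last script left them, time stands still between calls to the robot, and variables do not carry over. Pictures are saved under pics/ and viewed, at most 10 in all, crops included, and the job is handed in when it is done.

```bash
mkdir -p pics
python3 - <<'E'
from bench import ctrl
import cv2, numpy as np
np.set_printoptions(precision=4,suppress=True)
for n in("scene","top"):
    cv2.imwrite(f"pics/{n}0.png",cv2.resize(ctrl.read_camera(n),(800,600),interpolation=cv2.INTER_CUBIC)); p=ctrl.camera_params(n); print(n,p)
print(ctrl.current_t(),ctrl.current_eef_rot(),ctrl.current_contact_force())
E
```

```text
scene {'fx': 461.822508793946, 'fy': 461.822508793946, 'cx': 286.934464352407, 'cy': 214.1492462650306, 'pose': array([[-0.3287, -0.6981,  0.6361,  1.2532],
       [ 0.9444, -0.2455,  0.2186,  0.1954],
       [ 0.0035,  0.6726,  0.74  ,  0.9754],
       [ 0.    ,  0.    ,  0.    ,  1.    ]])}
top {'fx': 479.4718734221711, 'fy': 479.4718734221711, 'cx': 285.6972577039483, 'cy': 210.0585743446267, 'pose': array([[-0.0241,  0.9935, -0.1112,  0.3596],
       [-0.9996, -0.0255, -0.0112, -0.0536],
       [-0.0139,  0.1109,  0.9937,  1.505 ],
       [ 0.    ,  0.    ,  0.    ,  1.    ]])}
0.1 [[ 0.9682  0.2501 -0.0002]
 [ 0.2501 -0.9682  0.0011]
 [ 0.0001 -0.0011 -1.    ]] [-0.4388  0.3597  0.0261]
```

View pics/scene0.png

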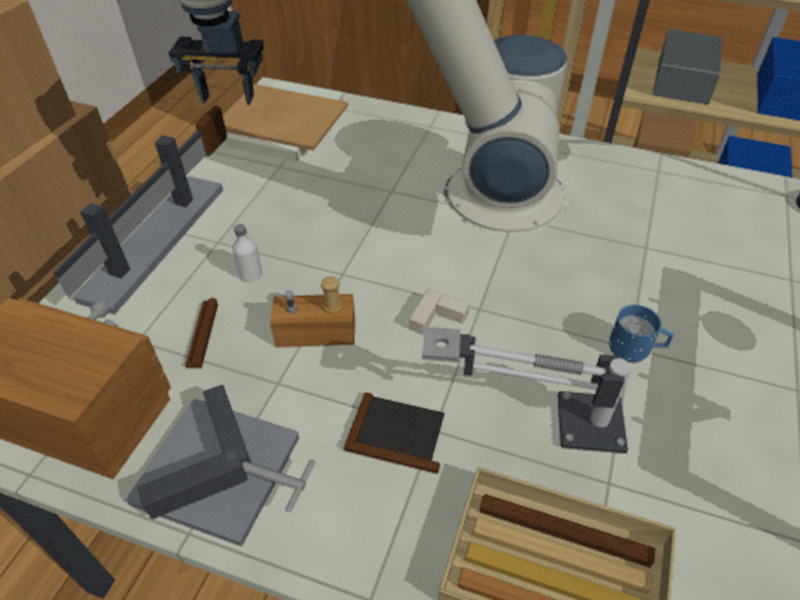

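View pics/top0.png

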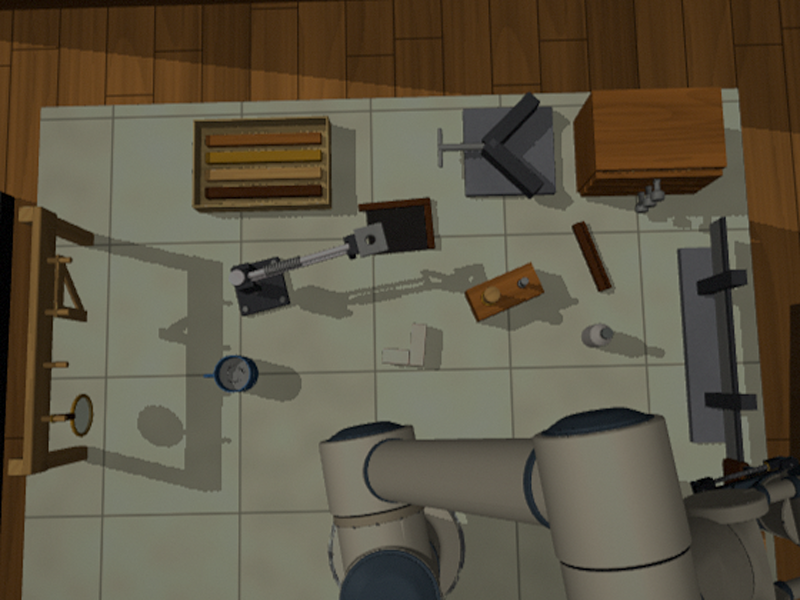

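The scene picture shows the pusher knob at about (331,285) and the holder hole at about (441,343). In the top picture they are at about (491,295) and (371,239). The pictures are scaled by 1/0.7. Enlarged crops next.

Run:
```python
import cv2, numpy as np
s=cv2.imread("pics/scene0.png"); t=cv2.imread("pics/top0.png")
def c(i,x,y,w=100,h=75): return cv2.resize(i[y:y+h,x:x+w],(400,300),interpolation=cv2.INTER_CUBIC)
m=np.vstack([np.hstack([c(s,270,265),c(s,400,310)]),np.hstack([c(t,455,255),c(t,330,205)])])
cv2.imwrite("pics/crops.png",m)
```

```text
(no output)
```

View pics/crops.png

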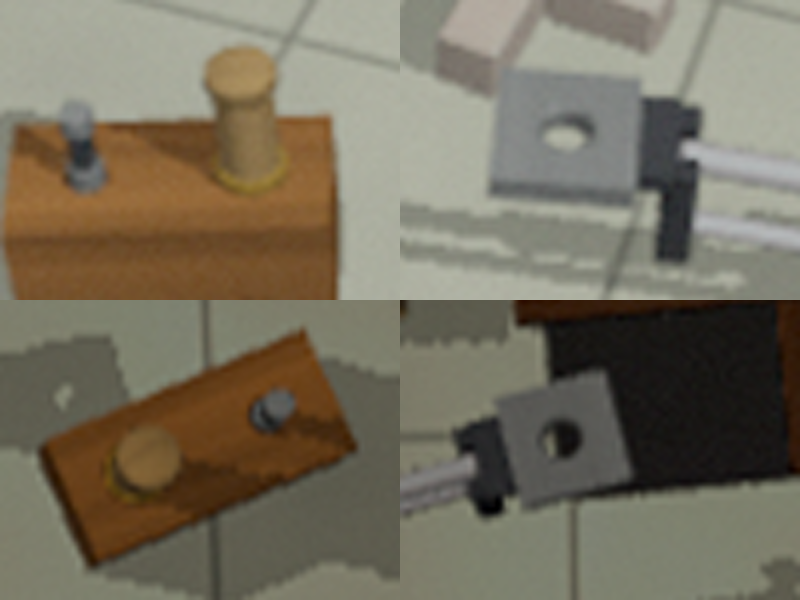

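Crop readings: knob top at (330.3,282.3) in scene and (492.3,294.5) in top. Hole at (442.2,342.8) in scene and (370.6,239.7) in top. I'll triangulate these.

```bash
cat > h.py <<'E'
from bench import ctrl
import cv2, numpy as np
np.set_printoptions(precision=4,suppress=True)
P={n:ctrl.camera_params(n) for n in("scene","top")}
def ray(n,uv):   # uv in 800x600 picture pixels
    p=P[n]; u,v=(np.array(uv)+.5)*.7-.5
    d=np.array([(u-p["cx"])/p["fx"],-(v-p["cy"])/p["fy"],-1.])
    T=p["pose"]; d=T[:3,:3]@d; return T[:3,3],d/np.linalg.norm(d)
def atz(n,uv,z):
    o,d=ray(n,uv); return o+d*(z-o[2])/d[2]
def tri(a,b):
    A=np.zeros((3,3));y=np.zeros(3);R=[ray("scene",a),ray("top",b)]
    for o,d in R: M=np.eye(3)-np.outer(d,d);A+=M;y+=M@o
    x=np.linalg.solve(A,y); return x,[np.linalg.norm((np.eye(3)-np.outer(d,d))@(x-o)) for o,d in R]
def down(deg):   # tool down, tool y at heading deg
    a=np.radians(deg); y=np.array([np.cos(a),np.sin(a),0]); z=np.array([0,0,-1.]); return np.c_[np.cross(y,z),y,z]
E
python3 - <<'E'
from h import *
print("knob",tri((330.25,282.25),(492.25,294.5)),atz("scene",(330.25,282.25),.138),atz("top",(492.25,294.5),.138))
print("hole",tri((442.2,342.8),(370.6,239.7)),atz("scene",(442.2,342.8),.185),atz("top",(370.6,239.7),.185))
c=lambda x,y:(455+x/4,255+y/4)
a=[atz("top",c(x,y-300),.068)[:2] for x,y in((42,450),(305,332),(356,447),(94,567))]
print("block",a,np.mean(a,0)); d=a[1]-a[0];print("axis",np.degrees(np.arctan2(d[1],d[0])))
d=atz("top",(240,278),.165)-atz("top",(371,239.7),.185);print("arm",d,np.degrees(np.arctan2(d[1],d[0])))
E
```

```text
knob (array([ 0.5206, -0.2076,  0.1314]), [np.float64(4.606271524289334e-06), np.float64(4.606271524362731e-06)]) [ 0.5264 -0.2044  0.138 ] [ 0.5199 -0.2068  0.138 ]
hole (array([0.6287, 0.0329, 0.1838]), [np.float64(0.0004726313602429081), np.float64(0.0004726313602429174)]) [0.6296 0.0336 0.185 ] [0.6286 0.0323 0.185 ]
block [array([ 0.5338, -0.1585]), array([ 0.5931, -0.2997]), array([ 0.5311, -0.3238]), array([ 0.4712, -0.1837])] [ 0.5323 -0.2414]
axis -67.20333371103959
arm [-0.0661  0.2625 -0.02  ] 104.13037885687234
```

Run:
```python
from h import *
x,y=.519,-.2065
for h in(22.8,202.8-360): print(h,ctrl.ik([x,y,.087],down(h)),ctrl.ik([.629,.033,.3],down(h)))
qs=[(abs(ctrl.ik([x,y,.087],down(h))[5]),h) for h in(22.8,-157.2) if ctrl.ik([x,y,.087],down(h)) is not None]
h=min(qs)[1]; print(h)
ctrl.goto([x,y,.26],down(h))
ctrl.move_l([x,y,.15],vel=.15)
print(ctrl.move_l([x,y,.087],vel=.06,contact_N=4),ctrl.current_tool_pos())
ctrl.sleep(.4);f0=np.array(ctrl.current_contact_force())
ctrl.command_gripper(0.0); print(ctrl.current_grip_width()*91,ctrl.current_grasp_force(),f0,ctrl.current_contact_force())
print(ctrl.current_t())
cv2.imwrite("pics/grip.png",cv2.resize(ctrl.read_camera("scene"),(800,600),interpolation=cv2.INTER_CUBIC)[180:400,200:500])
```

```text
22.8 [-27.8218  31.9848  94.4462  -0.      53.569  -50.6218] [ -2.4264  24.9761  69.1004  -0.      85.9235 -25.2264]
-157.2 [-27.8218  31.9848  94.4462  -0.      53.569  129.3782] [ -2.4264  24.9761  69.1004  -0.      85.9235 154.7736]
22.8
False [ 0.5192 -0.2066  0.0874]
31.604264417573503 29.980216197436675 [-0.0521  0.1825 -0.0914] [3.6778 1.675  2.5279]
5.475
```

View pics/grip.png

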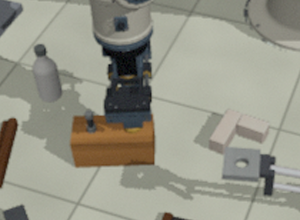

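The fingers hold the handle, with the block and pin vice undisturbed. Next I lift slowly, weigh the tool, move over the holder and look.

Run:
```python
from h import *
x,y=.519,-.2065
ctrl.move_l([x,y,.102],vel=.04); print(ctrl.current_contact_force(),ctrl.current_grip_width()*91)
ctrl.move_l([x,y,.31],vel=.12); ctrl.sleep(.5)
F=[]
for _ in range(10): F.append(ctrl.current_contact_force()); ctrl.sleep(.03)
print("F",np.mean(F,0),np.std(F,0),ctrl.current_wrist_torque(),ctrl.current_grip_width()*91,ctrl.current_t())
ctrl.move_l([.629,.033,.31],vel=.15,ori=down(14)); ctrl.sleep(.5)
F=[]
for _ in range(10): F.append(ctrl.current_contact_force()); ctrl.sleep(.03)
print("F",np.mean(F,0),ctrl.current_tool_pos(),ctrl.current_t())
s=cv2.resize(ctrl.read_camera("scene"),(800,600),interpolation=cv2.INTER_CUBIC);t=cv2.resize(ctrl.read_camera("top"),(800,600),interpolation=cv2.INTER_CUBIC)
cv2.imwrite("pics/s1.png",s);cv2.imwrite("pics/t1.png",t)
cv2.imwrite("pics/c1.png",np.hstack([cv2.resize(s[220:380,380:510],(390,480),interpolation=cv2.INTER_CUBIC),cv2.resize(t[160:320,305:435],(390,480),interpolation=cv2.INTER_CUBIC)]))
```

```text
[ 0.1388  0.5618 -4.3742] 31.639967471379396
F [ 0.4572 -0.3147 -4.0161] [0.5466 0.3705 0.4926] [ 0.0542 -0.0826 -0.0438] 31.328985974532497 8.7667
F [ 0.1912 -0.0981 -4.0983] [0.629 0.033 0.31 ] 11.5083
```

View pics/c1.png

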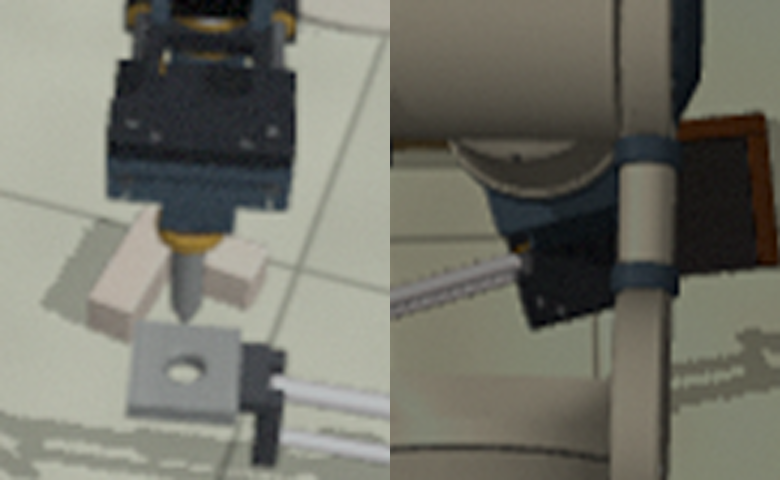

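Run:
```python
from h import *
c=lambda x,y:(380+x/3,220+y/3)
print("tip",atz("scene",c(184.5,320),.231)); print("hole",atz("scene",c(185,370),.185),atz("scene",c(185,370),.183))
print("collar lower rim",atz("scene",c(187.5,250),.291), "edges",atz("scene",c(158,240),.295),atz("scene",c(222,240),.295))
print("barrel edges upper",[atz("scene",c(u,262),.281) for u in(171,206)],"low",[atz("scene",c(u,300),.245) for u in(170,203)])
```

```text
tip [0.6368 0.0328 0.231 ]
hole [0.6308 0.0331 0.185 ] [0.6293 0.0327 0.183 ]
collar lower rim [0.6448 0.0344 0.291 ] edges [0.6469 0.0204 0.295 ] [0.6369 0.0487 0.295 ]
barrel edges upper [array([0.6459, 0.027 , 0.281 ]), array([0.6404, 0.0426, 0.281 ])] low [array([0.6385, 0.0254, 0.245 ]), array([0.6331, 0.0406, 0.245 ])]
```

Weight is about 4.0 N. In the scene view the tip sits at crop (184,318) above the hole at (185,370), possibly 2 mm off along the pads. I'll look closer, just above the hole.

Run:
```python
from h import *
ctrl.move_l([.629,.033,.269],vel=.08); ctrl.sleep(.2)
s=cv2.resize(ctrl.read_camera("scene"),(800,600),interpolation=cv2.INTER_CUBIC)
cv2.imwrite("pics/c2.png",cv2.resize(s[285:365,395:495],(800,640),interpolation=cv2.INTER_CUBIC)[:600])
p=P["scene"];Ti=np.linalg.inv(p["pose"])
def pr(X):
    c=Ti[:3,:3]@X+Ti[:3,3]; u=np.array([p["cx"]+p["fx"]*c[0]/-c[2],p["cy"]-p["fy"]*c[1]/-c[2]]); u=(u+.5)/.7-.5; return (u-[395,285])*8
for z in(.250,.22,.2,.19,.185): print(z,pr(np.array([.629,.033,z])))
print(pr(np.array([.629,.033,.185])+.001*np.array([np.cos(np.radians(14)),np.sin(np.radians(14)),0])),pr(np.array([.629,.033,.185])+.001*np.array([-np.sin(np.radians(14)),np.cos(np.radians(14)),0])))
```

```text
0.25 [389.469  235.8563]
0.22 [382.8969 341.7744]
0.2 [378.6766 409.7902]
0.19 [376.6127 443.0534]
0.185 [375.592  459.5035]
[375.2902 463.5194] [380.7732 459.8797]
```

View pics/c2.png

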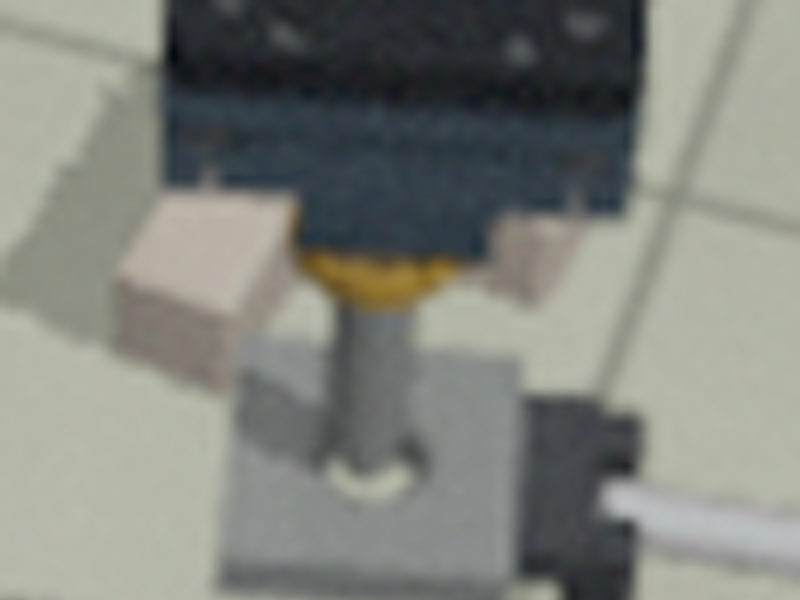

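The tip is over the hole mouth: barrel centre near x=373 and hole centre near (372,460), so the lateral error is under 1 mm. Next I insert with a force guard.

```bash
cat >> h.py <<'E'
def force(n=12,dt=.02):
    F=[]
    for _ in range(n): F.append(ctrl.current_contact_force()); ctrl.sleep(dt)
    return np.mean(F,0)
E
python3 - <<'E'
from h import *
print(force(),ctrl.current_t())
for z in(.258,.245,.232,.220):
    r=ctrl.move_l([.629,.033,z],vel=.04,contact_N=3); print(z,r,ctrl.current_tool_pos(),force(8),ctrl.current_wrist_torque(),ctrl.current_t())
    if r: break
E
```

```text
[ 0.039  -0.1038 -4.057 ] 12.7167
0.258 False [0.6288 0.033  0.2576] [-1.0713 -0.0391 -3.7146] [-0.0391  0.2028 -0.015 ] 13.275
0.245 False [0.6289 0.033  0.2448] [-2.2682 -0.5249 -2.8728] [-0.0946  0.4069  0.0297] 13.8833
0.232 False [0.6288 0.033  0.2317] [-2.4536 -0.7483 -2.5132] [-0.1345  0.6136 -0.0311] 14.4917
0.22 False [0.6291 0.0331 0.2197] [-1.8733 -0.5154 -3.434 ] [-0.0895  0.3678  0.0005] 15.075
```

It has entered, with a side force of about 2 N in −x. I'll shift to relieve it.

Run:
```python
from h import *
u=np.array([np.cos(np.radians(14)),np.sin(np.radians(14)),0])
p=np.array([.629,.033,.2197])
for k in(.8,1.6,2.4,3.2):
    ctrl.move_l(p-u*k*.001,vel=.01); f=force(10); print(k,f,ctrl.current_wrist_torque(),ctrl.current_t())
    if f@u>0: break
```

```text
0.8 [ 0.1243  0.1762 -4.028 ] [ 0.0208 -0.1034  0.0054] 15.4917
```

Run:
```python
from h import *
u=np.array([np.cos(np.radians(14)),np.sin(np.radians(14)),0])
p=np.array([.629,.033,0])-u*.0016
print(ctrl.move_l(p+[0,0,.2197],vel=.01),force())
for z in np.arange(.210,.169,-.005):
    ctrl.move_l(p+[0,0,z],vel=.02); ctrl.sleep(.15); f=force(15); print(round(z,4),f,ctrl.current_tool_pos()[2],ctrl.current_t())
    if f[2]>-.6: break
cv2.imwrite("pics/c3.png",cv2.resize(ctrl.read_camera("scene")[180:300,240:400],(800,600),interpolation=cv2.INTER_CUBIC))
```

```text
False [ 0.1607 -0.1212 -3.7019]
0.21 [-0.0057  0.0759 -4.0687] 0.21005662829781596 16.975
0.205 [-0.2539 -0.1682 -3.6059] 0.20501275716477912 17.775
0.2 [-0.2718 -0.1052 -3.2299] 0.20005096137144693 18.575
0.195 [-0.2303  0.0301 -2.3756] 0.1950657329129455 19.375
0.19 [-0.0042  0.2271 -2.0826] 0.19003513499395833 20.175
0.185 [ 0.1319  0.2773 -1.6452] 0.185051478202232 20.975
0.18 [ 0.274   0.2626 -1.0634] 0.18005919652167238 21.775
0.175 [ 0.3745  0.1052 -0.7942] 0.17505546760844307 22.575
0.17 [0.2467 0.2459 0.1119] 0.17005378143211317 23.375
```

View pics/c3.png

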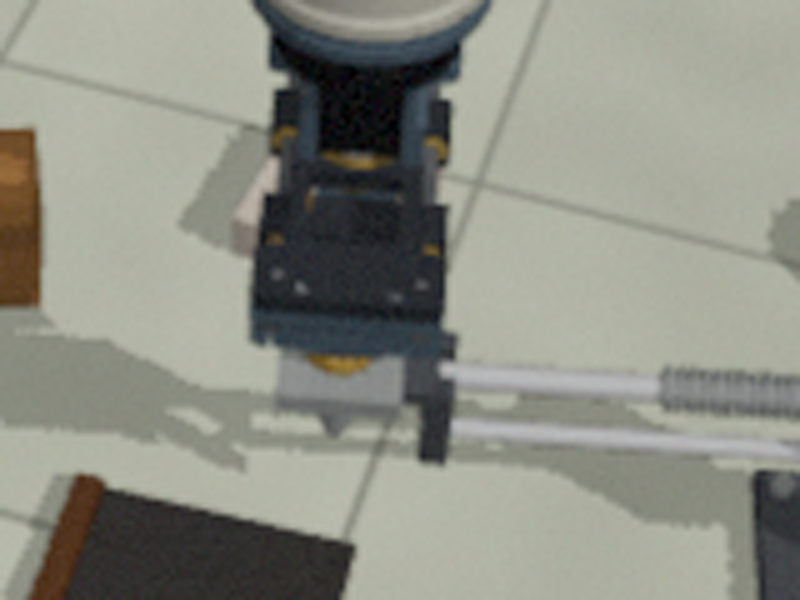

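Force crosses zero near TCP z=0.1694 with a slope of 0.10 N/mm, as expected. Before letting go I'll check closely that the collar is actually seated.

Run:
```python
from h import *
x0,y0,S=290,242,16
im=ctrl.read_camera("scene")[y0:y0+34,x0:x0+46]
cv2.imwrite("pics/c4.png",cv2.resize(im,None,fx=S,fy=S,interpolation=cv2.INTER_CUBIC))
p=P["scene"];Ti=np.linalg.inv(p["pose"])
def pr(X):
    c=Ti[:3,:3]@X+Ti[:3,3]; u=np.array([p["cx"]+p["fx"]*c[0]/-c[2],p["cy"]-p["fy"]*c[1]/-c[2]]); return ((u-[x0,y0]+.5)*S).round()
u=np.array([np.cos(np.radians(14)),np.sin(np.radians(14)),0]);v=np.array([-u[1],u[0],0])
for zo in(.147,.150,.153):
  C=np.array([.6274,.0326,zo]); print(zo,"collar bottom",np.max([pr(C+.017*(np.cos(a)*u+np.sin(a)*v)) for a in np.linspace(0,6.28,60)],0)[1],"plate front top corners",pr(C+.028*(u-v)),pr(C+.028*(u+v)),"front bottom",pr(C+.028*(u-v)-[0,0,.012]),"tip",pr(C-[0,0,.06]))
```

```text
0.147 collar bottom 225.0 plate front top corners [ 93. 273.] [495. 303.] front bottom [ 92. 324.] tip [290. 380.]
0.15 collar bottom 212.0 plate front top corners [ 93. 260.] [496. 290.] front bottom [ 92. 312.] tip [291. 368.]
0.153 collar bottom 199.0 plate front top corners [ 94. 247.] [497. 277.] front bottom [ 92. 299.] tip [292. 356.]
```

View pics/c4.png

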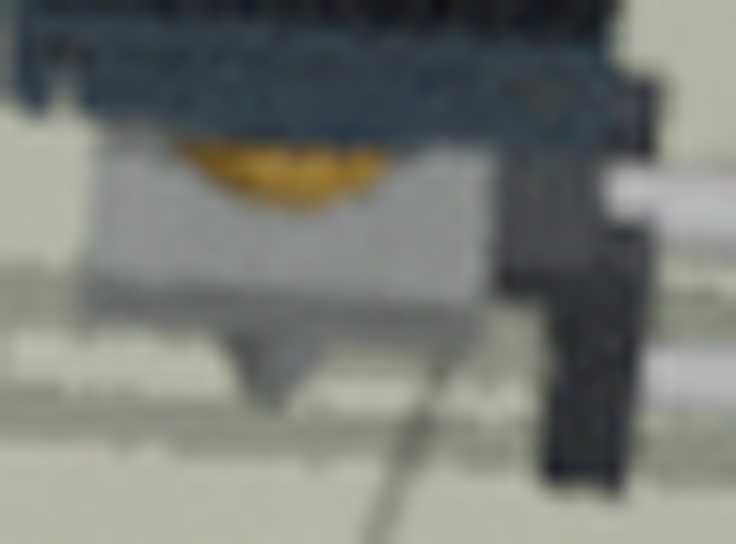

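The collar bottom is at (290,212), the plate's front edge corners at (85,285) and (490,305), and the tip at (272,412). The tip leans towards the camera by about 0.05 rad, so the collar touches on one side. I'll rotate the hand about the seat to bring the tool upright, watching the force.

Run:
```python
from h import *
from scipy.spatial.transform import Rotation as R
def tq(): return np.mean([(ctrl.sleep(.02),ctrl.current_wrist_torque())[1] for _ in range(10)],0)
u=np.array([np.cos(np.radians(14)),np.sin(np.radians(14)),0]);v=np.array([-u[1],u[0],0])
p=np.array(ctrl.current_tool_pos());R0=np.array(ctrl.current_eef_rot());seat=p-[0,0,.019]
print(force(),tq())
for k in(.33,.67,1.):
    r=R.from_rotvec(k*(.045*v+.01*u)).as_matrix()
    ctrl.move_l(seat+r@(p-seat),vel=.005,ori=r@R0); f=force(10); print(k,f,f@u,tq(),ctrl.current_grip_width()*91,ctrl.current_t())
x0,y0,S=290,242,16
cv2.imwrite("pics/c5.png",cv2.resize(ctrl.read_camera("scene")[y0:y0+34,x0:x0+46],None,fx=S,fy=S,interpolation=cv2.INTER_CUBIC))
```

```text
[ 0.4739  0.066  -0.2157] [ 0.0087 -0.1548 -0.0072]
0.33 [ 0.4395 -0.0539 -0.2463] 0.4134386480350434 [ 0.0133 -0.1728 -0.0004] 31.527211295793585 24.425
0.67 [ 0.2257  0.7357 -0.352 ] 0.39701218893259344 [ 0.0722 -0.1559  0.0054] 31.512261393097596 25.0083
1.0 [-0.6196  0.5249 -0.2698] -0.47421428055421994 [ 0.0932 -0.0824  0.0025] 31.483913753639385 25.5917
```

View pics/c5.png

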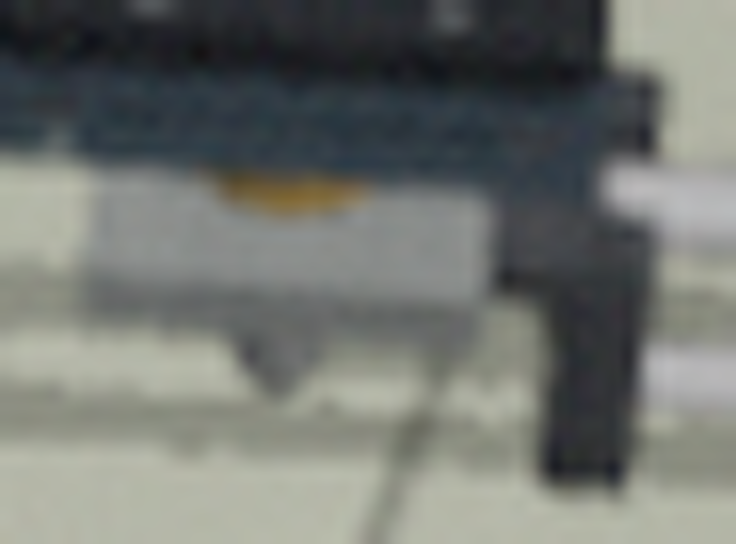

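The tool is now nearly upright: tip at (278,400), collar bottom at (290,215). I'll trim the load to zero, then release gently in small steps.

Run:
```python
from h import *
for _ in range(3):
    f=force(40); print(f,ctrl.current_tool_pos()[2],ctrl.current_t())
    if abs(f[2])<.06: break
    ctrl.move_l(np.array(ctrl.current_tool_pos())+[0,0,np.clip(f[2]/100,-.003,.003)],vel=.006); ctrl.sleep(.2)
for w in(.355,.365,.375,.39,.41):
    ctrl.command_gripper(w); print(w,ctrl.current_grip_width(),ctrl.current_grasp_force(),force(10),ctrl.current_t())
    if ctrl.current_grasp_force()<.02: break
```

```text
[-0.6201  0.669  -0.3157] 0.16998495893947022 26.3083
[-0.7411  0.7268  0.0863] 0.16700526763982484 27.825
[-0.8713  0.736   0.0727] 0.16788270605004507 28.9917
0.355 0.35322665701321 8.562559872293036 [-0.7968  0.699   0.0531] 29.85
0.365 0.3632254397273023 0.6512174897943623 [-0.5621  0.7283  0.0186] 30.2333
0.375 0.37377032454421477 0.002342646132547088 [-0.0193  0.0588  0.036 ] 30.6167
```

Run:
```python
from h import *
ctrl.sleep(.8); ctrl.command_gripper(.6); ctrl.sleep(.3); ctrl.command_gripper(1.); ctrl.sleep(.3)
print(force())
p=np.array(ctrl.current_tool_pos())
print(ctrl.move_l(p+[0,0,.1],vel=.06,contact_N=3)); ctrl.move_l(p+[-.17,-.07,.17],vel=.15)
ctrl.sleep(1.); print(force(),ctrl.current_t())
cv2.imwrite("pics/end.png",cv2.resize(ctrl.read_camera("scene")[130:370,180:500],(800,600),interpolation=cv2.INTER_CUBIC))
```

```text
[-0.0716  0.189   0.176 ]
False
[ 0.1999  0.0646 -0.0358] 37.925
```

View pics/end.png

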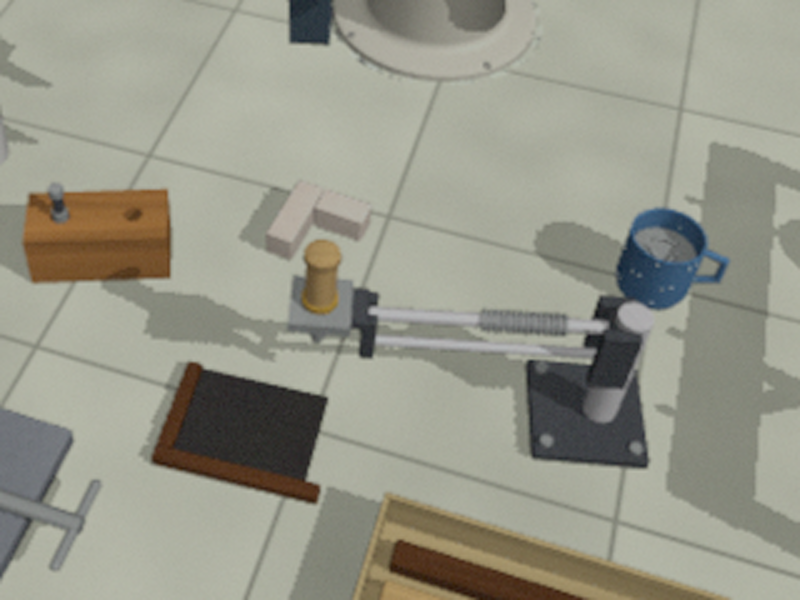

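The pusher hangs upright with its collar flat on the plate at about (320,300). The pin vice, corner block and glass look undisturbed, and the gripper is clear.

```bash
python3 -c "
from bench import ctrl
print(ctrl.sign_off())"
```

```text
the job is handed in; nothing more can be done
None
```

The brad pusher hangs released and upright by its collar in the holder, with the arm settled about 40 mm down; I handed the job in at about 38 s, but sign-off returned no verdict.

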